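# Push a rejected knob into the reject box under its spring flap

### The arm

A 7-joint arm with a two-finger parallel gripper is mounted at the origin on the work surface. World frame = base frame: x ahead of the robot, y to its left, z up, the work surface at z = 0. Lengths are in m, angles in degrees, forces in N, time in s.
With the tool pointing down it reaches from about 0.425 to 0.875 m from the base axis. Payload 4.7 kg.
Tool frame: the origin (TCP) lies midway between the tips of the shut fingers; the grasp point (between the pads) lies 19 mm behind it (env.grip_depth is the distance from the TCP to the grasp point, in m); z points along the fingers, y is the line along which they close (so a half turn about z gives the same grasp; the last joint's range is limited). The gripper opens to 87 mm and grips with 3 to 60 N. Pads are 19 mm wide; open, the fingers measure 117 mm over their backs; the gripper's body (75 mm by 190 mm) begins 51 mm behind the grasp point.
Start: joints at [73.516, 18.392, -4.016, 83.108, 1.295, 78.541, -3.26], TCP at [0.193, -0.621, 0.223] pointing down, gripper open.
Joint ranges: [-163.93, 163.93], [-17.29, 119.83], [-79.2, 71.16], [3.27, 140.29], [-89.18, 269.18], [5.43, 117.66], [-154.24, 154.24]. Speed limits (degrees/s): [147.25, 147.25, 180, 180, 180, 180, 180].

### API

Orientations are given as [roll, pitch, yaw] about the fixed x, y, z axes, in that order (R = Rz(yaw) Ry(pitch) Rx(roll)).
In Python, from cell import get_obs, optics, env, nets gives the robot as it stands.
- The arm moves only by the shell command python3 -m creep 'ROWS' [FORCE]. ROWS is JSON, a list of rows, each an object of numbers: "wx", "wy", "wz": the turn, a rotation vector about the tool's x, y, z in degrees; "tx", "ty", "tz": the shift along the tool's x, y, z in mm; "gripper": the opening, from -1 (shut) to 1 (fully open). A call has 1 to 5 rows; each row is the pose to reach, as a shift and turn from the pose commanded when the call began, along the tool's axes at that moment; what a row does not reach only later rows make up. A row lasts 1/12 s, in which the tool goes at most 41.7 mm and 7.16 degrees, less where a joint would pass 70% of its speed; a pose out of reach is approached as far as the arm can. A call with a gripper value outside its range is refused whole. The fingers move at their own pace and stop on an object; FORCE is the grip in N (left out, the last holds). Time passes only in rows, so rows that repeat a pose let the fingers close. It gives the time, the measured TCP pose, the force, the opening and the grip force at its end, in the units of the state.
- get_obs(): the state, without advancing time (a new reading comes with each control period).
- optics.read_camera(name): name is "side" or "top" or "wrist"; returns (picture, depth): 480x640x3 uint8, red, green, blue; 480x640 float32, m along the optical axis (not along the pixel's ray), 0 where there is no reading.
- optics.camera_info(name): a dict with "fovy" (degrees; the focal length in pixels is half the picture's height over the tangent of half this angle, whatever the lens; pixels are square), "cx", "cy" (the principal point, pixels), "k1" (the pictures are not rectified: a ray, as slopes to the right and down, at radius r is drawn at 1 + k1 r^2 times it, then the intrinsics apply), "R" (3x3) and "t" (3): a world point X has camera coordinates R X + t; the wrist camera has in their place "tool_from_camera" (4x4, takes a point from camera to tool coordinates, whose origin is the TCP and whose axes are the flange's). Camera axes: x right, y down, z forward; pixel columns grow to the right and rows downward; lengths in m; the calibration is good to about 2 mm. A picture is of the moment at which its call begins: read the wrist's pose just before it. camera_info takes no time and is no camera call.
- env.sign_off(): hands the job in; it is judged then, once.
Trained networks look in the newest picture that a camera, given by its name, has taken for a name from the list of things; names that differ only in an ending like _2 or _b are one class to them, and where a whole thing is asked for, a point or a joint stands for the part that bears it (a point fixed in the world has none). Each returns a list of dicts, best first, with "confidence" (0 to 1); they miss things now and then, are a little off and sometimes report something else, mostly with a low value. They report only what shows in the picture. A call takes as long as a camera call.
- nets.look_for(query, camera): "point" ([x, y, z] in m, in world coordinates, good to about 4 mm: the middle of the surface that is visible of it).
- nets.place_of(query, camera): "point" ([x, y, z] in m, in world coordinates, good to about 4 mm: a listed point, or the origin of a listed thing).
The state is a dict: "time_s": time; "qpos": joint angles; "joint_velocities": joint speeds; "effort": joint torques, N m; "tool_pos": TCP position; "tool_rot": TCP orientation; "force": force on the tool from outside, world axes, zero at the start; "wrist_torque": the same for the moment, N m; "grip_width": finger opening in m; "grasp_force": force on a finger pad.
Only numpy, scipy, OpenCV 4.12 (cv2) and the standard library are available. Lean on these libraries where they do the work, as an engineer would, in place of code of your own. Each camera call takes 0.05 s, during which the arm holds its last target. There are 200 camera calls.

### The job

Get rid of the rejected black knob with the red dot: lift the spring-closed flap of the red reject box and hold it open with one fingertip while the other fingertip pushes the knob along the feed shelf, under the flap and into the box, then let the flap close again. Do not lift or carry the knob, and leave the good knob, the end cap and the bearing where they are.

Things in the scene. Friction and masses are not known exactly. Their poses are not given: they have to be found in the camera images.
- reject_box: Fixed red steel reject box, 200 mm wide (y), 180 deep (x 0 to 180), open in front under its flap. Origin on the bench top below the middle of the flap's front edge; +x points into the box, +y left, z up. Inside it is free above z = 90 mm between the side walls (inner faces y = +-96, 105 mm high; 127 mm high beyond x = 118). A chute at 50 degrees leads from the feed shelf's end to the floor.
- flap (a joint): Flap: slick white polyethylene sheet 190 mm wide, yellow band, round 6 mm bead on its front edge. Hinged at the back along box y at x = 145, z = 127 mm. 0 rad = closed, grows as the front edge is lifted, stop at 1.1. Underside of the edge: 22 mm above the feed shelf when closed (too low for the knob), 51 mm at 0.2 rad. Springs close it (edge: 2 N up to start, 3 N at 0.4 rad); never stays open.
- lip_left (a point): Point on the underside of the flap's front edge, 65 mm left of its middle (+y of the box); moves with the flap. A fingertip can lift the edge here from below: beside the feed shelf (|y| 31 to 96 mm) the front wall is only 70 mm high, leaving a free finger notch under the edge.
- lip_right (a point): Point on the underside of the flap's front edge, 65 mm right of its middle (-y of the box); moves with the flap. A fingertip can lift the edge here from below: beside the feed shelf (|y| 31 to 96 mm) the front wall is only 70 mm high, leaving a free finger notch under the edge.
- shelf_end (a point): Middle of the inner end of the aluminium feed shelf's top (box x = -12, z = 90 mm); axes as the box. The shelf is 62 mm wide and runs from here 118 mm out in front (-x), with a 4 mm thick rim 5 mm high along each side, 54 mm apart inside. Past this end the chute begins: a knob whose middle has passed it tips over and slides in by itself.
- knob_center (a point): Centre of the rejected knob: black toothed cylinder 42 mm in diameter, 34 mm high, about 45 g, standing upright on the feed shelf, red dot on top. The point is half-way up (17 mm above the shelf).
- good_knob_center (a point): Centre of a good knob standing loose on the bench: same size, black, without red dot (grey top). Leave alone.
- end_cap: Loose black plastic end cap, 48 mm in diameter and 18 mm high, open side up, on the bench. Origin at the centre of its underside. Leave alone.
- bearing: Loose steel bearing ring, 36 mm outside, 18 mm hole, 14 mm high, on the bench. Origin at the centre of its underside. Leave alone.

How it is judged:
By the outcome, as a careful person would: the job done as asked, in the order asked, and still so for the second after the job is handed in, with the robot touching nothing.
It also fails if it takes over 42 s, if anything falls off the work surface, if the arm or the gripper's body presses on something with over 40 N, if the wrist force passes 120 N, or if a joint passes its speed limit or range.

## Working session

There is one attempt and no reset: what is moved stays moved. The work goes in short steps, Python scripts to look and compute and a shell command to move; the robot and the scene stay as the last step left them, time stands still between calls to the robot, and variables do not carry over. Pictures are saved under pics/ and viewed, at most 12 in all, crops included, and the job is handed in when it is done.

```bash
mkdir -p pics; ls
cat > h.py <<'E'
import numpy as np, cv2
from cell import get_obs, optics, env, nets
from scipy.spatial.transform import Rotation as Ro
def pose():
    o=get_obs(); return np.array(o['tool_pos']),Ro.from_euler('xyz',o['tool_rot'],degrees=True).as_matrix(),o
E
python3 - <<'E'
from h import *
for c in ('top','side'):
    im,d=optics.read_camera(c); cv2.imwrite(f'pics/{c}0.png',im[:,:,::-1])
    for q in ('reject_box','lip_left','lip_right','shelf_end','knob_center','good_knob_center','end_cap','bearing'):
        print(c,q,[(np.round(r['point'],4).tolist(),round(r['confidence'],2)) for r in nets.place_of(q,c)[:2]])
p,R,o=pose();print(p,o['tool_rot'],o['time_s'],o['grip_width']);print(R)
E
```

```text
pics
top reject_box []
top lip_left [([0.5764, -0.0377, 0.1095], 0.82)]
top lip_right [([0.5648, -0.1689, 0.1132], 0.9), ([0.4889, -0.0964, 0.1071], 0.31)]
top shelf_end []
top knob_center [([0.4909, -0.0955, 0.1076], 0.98)]
top good_knob_center [([0.46, -0.2548, 0.0164], 0.8), ([0.5556, -0.1028, 0.0932], 0.18)]
top end_cap [([0.4716, 0.0767, -0.0028], 0.68)]
top bearing []
side reject_box [([0.5706, -0.1032, -0.0014], 0.7)]
side lip_left [([0.5752, -0.037, 0.1115], 0.96)]
side lip_right [([0.57, -0.1663, 0.1097], 0.6)]
side shelf_end [([0.5567, -0.1053, 0.0921], 0.82)]
side knob_center [([0.4886, -0.0989, 0.1051], 0.7), ([0.5737, -0.0384, 0.112], 0.19)]
side good_knob_center [([0.4585, -0.2526, 0.0168], 0.55)]
side end_cap [([0.4719, 0.0755, -0.0005], 0.83)]
side bearing [([0.5937, 0.0879, -0.0002], 0.61)]
[ 0.19317873 -0.62064224  0.22260732] [1.79994806e+02 2.75967047e-03 1.72934299e+01] 0.9 0.08728628245532317
[[ 9.54794892e-01  2.97265393e-01 -1.90406693e-05]
 [ 2.97265389e-01 -9.54794888e-01 -1.00870815e-04]
 [-4.81653360e-05  9.06508066e-05 -9.99999995e-01]]
```

View pics/top0.png

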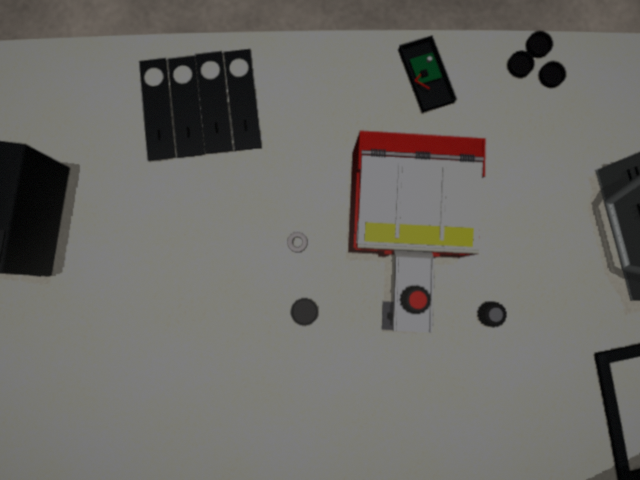

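View pics/side0.png

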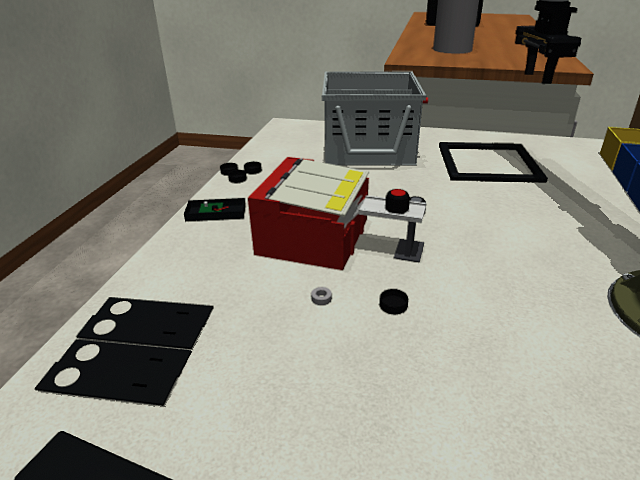

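The top view shows the knob with the red dot at (415,300) on the shelf, in front of the yellow-banded flap (edge at about row 250). The good knob is at (491,314), the cap at (305,311) and the bearing at (297,242). The side view looks from +y. Next I'll refine the box frame from the top depth.

```bash
cat >> h.py <<'E'
def cloud(c):
    im,d=optics.read_camera(c); k=optics.camera_info(c); f=240/np.tan(np.radians(k['fovy']/2))
    v,u=np.mgrid[:480,:640]
    K=np.array([[f,0,k['cx']],[0,f,k['cy']],[0,0,1.]])
    n=cv2.undistortPoints(np.stack([u,v],-1).reshape(-1,1,2).astype(float),K,np.array([k['k1'],0,0,0.])).reshape(480,640,2)
    C=np.dstack([n*d[...,None],d]); X=(C-np.array(k['t']))@np.array(k['R'])
    X[d==0]=np.nan
    return im,X
E
python3 - <<'E'
from h import *
for c in ('top','side'):
    im,X=cloud(c); hsv=cv2.cvtColor(im,cv2.COLOR_RGB2HSV); x,y,z=X[...,0],X[...,1],X[...,2]
    roi=(x>.38)&(x<.8)&(y>-.25)&(y<.05)
    def rect(m,n):
        P=X[m]
        if len(P)<10: print(c,n,'few');return
        r=cv2.minAreaRect((P[:,:2]*1000).astype(np.float32)); print(c,n,len(P),'rect',np.round(r[0],1),np.round(r[1],1),round(r[2],2),'mean',np.round(P.mean(0),4),'zq',np.round(np.percentile(P[:,2],[5,50,95]),4))
    h,s,v=hsv[...,0],hsv[...,1],hsv[...,2]
    rect(roi&(h>20)&(h<35)&(s>120)&(z>.08),'yellow')
    rect(roi&(z>.083)&(z<.1)&(s<60)&(v>90)&(x<.56),'shelf')
    rect(roi&((h<8)|(h>172))&(s>120)&(x<.53)&(z>.11),'dot')
    rect(roi&(z>.117)&(x<.54),'knobtop')
E
```

```text
top yellow 1800 rect [ 590.6 -104.7] [168.7  28.8] 85.7 mean [ 0.5904 -0.1044  0.119 ] zq [0.1166 0.119  0.1214]
top shelf 2183 rect [ 500.7 -132.6] [130.8 127.4] 85.6 mean [ 0.503  -0.0986  0.0906] zq [0.0875 0.0902 0.0954]
top dot 286 rect [490.2 -96.7] [27.9 28.1] 64.01 mean [ 0.4903 -0.0966  0.1247] zq [0.1226 0.1248 0.1269]
top knobtop 579 rect [489.6 -96.5] [41.1 41.7] 36.82 mean [ 0.4902 -0.096   0.1235] zq [0.1188 0.1238 0.1265]
side yellow 584 rect [ 591.8 -107.1] [174.2  29.9] 86.09 mean [ 0.5923 -0.0994  0.1177] zq [0.1161 0.1177 0.1194]
side shelf 713 rect [500.9 -97.7] [ 65.9 120.8] 86.71 mean [ 0.5013 -0.0967  0.0892] zq [0.0848 0.0888 0.0937]
side dot 91 rect [492.1 -99.5] [30.1 27.8] 49.49 mean [ 0.4916 -0.0981  0.1234] zq [0.1218 0.1236 0.1247]
side knobtop 216 rect [491.5 -94.2] [37.5 38.6] 46.37 mean [ 0.4914 -0.0906  0.1219] zq [0.1177 0.1225 0.1244]
```

```bash
cat >> h.py <<'E'
YAW=-4.1; O=np.array([.5716,-.1028,0]); M=np.array([[0,1,0],[1,0,0],[0,0,-1.]]).T
B=Ro.from_euler('z',YAW,degrees=True).as_matrix()
def goal(x,y,z,psi,th,off):
    """box-frame mm position of the point TCP+off*toolY; returns world TCP, R"""
    R=B@Ro.from_euler('zy',[0,0]).as_matrix()@Ro.from_euler('z',psi,degrees=True).as_matrix()@Ro.from_euler('y',-th,degrees=True).as_matrix()@M
    return O+B@np.array([x,y,z])/1000-off/1000*R[:,1],R
def step(*a):
    p,R,o=pose(); P,G=goal(*a)
    print(a,'w',np.round(Ro.from_matrix(R.T@G).as_rotvec(degrees=True),1),'t',np.round(R.T@(P-p)*1000,1))
def where():
    p,R,o=pose(); f=lambda s:np.round((B.T@(p+s/1000*R[:,1]-O))*1000,1)
    e=Ro.from_matrix(B.T@R@M.T).as_euler('ZYX',degrees=True)
    print('t',o['time_s'],'TCP',f(0),'PI',f(-43.6),'LC',f(58.5),'psi,th',np.round([e[0],-e[1],e[2]],1),'F',np.round(o['force'],1),'J',np.round(o['qpos'],0),'w',round(o['grip_width'],4))
LC=58.5; PI=-43.6
E
python3 - <<'E'
from h import *
print(M); where()
step(-130,0,200,0,25,PI)
E
```

```text
[[ 0.  1.  0.]
 [ 1.  0.  0.]
 [ 0.  0. -1.]]
t 1.0 TCP [-340.4 -543.6  222.6] PI [-356.3 -503.   222.6] LC [-319.1 -598.   222.6] psi,th [-68.6   0.   -0. ] F [-0.4  0.1 -0.5] J [74. 18. -4. 83.  1. 79. -3.] w 0.087
(-130, 0, 200, 0, 25, -43.6) w [-21.9  15.  -67.5] t [ 431.  -414.9    4.1]
```

```bash
R='python3 -c "from h import *; where(); step(-130,0,200,0,25,PI)"'
python3 -m creep '[{"wx":-2,"wy":1,"wz":-7,"tx":38,"ty":-12},{"wx":-4,"wy":3,"wz":-13,"tx":76,"ty":-35},{"wx":-6,"wy":4,"wz":-20,"tx":114,"ty":-60},{"wx":-8,"wy":5,"wz":-26,"tx":150,"ty":-90},{"wx":-10,"wy":7,"wz":-32,"tx":180,"ty":-125}]'; eval $R
```

```text
t 1.0 TCP [-340.4 -543.6  222.6] PI [-356.3 -503.   222.6] LC [-319.1 -598.   222.6] psi,th [-68.6   0.   -0. ] F [-0.4  0.1 -0.5] J [74. 18. -4. 83.  1. 79. -3.] w 0.087
(-130, 0, 200, 0, 25, -43.6) w [-21.9  15.  -67.5] t [ 431.  -414.9    4.1]validation failed for argument at $[0]...
```

```bash
R='python3 -c "from h import *; where(); step(-130,0,200,0,25,PI)"'
python3 -m creep '[{"wx":-2,"wy":1,"wz":-7,"tx":38,"ty":-12,"tz":0,"gripper":1},{"wx":-4,"wy":3,"wz":-13,"tx":76,"ty":-35,"tz":0,"gripper":1},{"wx":-6,"wy":4,"wz":-20,"tx":114,"ty":-60,"tz":0,"gripper":1},{"wx":-8,"wy":5,"wz":-26,"tx":150,"ty":-90,"tz":0,"gripper":1},{"wx":-10,"wy":7,"wz":-32,"tx":180,"ty":-125,"tz":0,"gripper":1}]'; eval $R
```

```text
time_s: 1.42
tool_pos: [0.324, -0.4598, 0.2228]
tool_rot: [168.4, -3.9, 50.3]
force: [0.1, 0.8, 1.7]
grip_width: 0.0871
grasp_force: 0.0
t 1.4167 TCP [-221.4 -373.8  222.8] PI [-255.8 -348.4  214.1] LC [-175.3 -407.8  234.5] psi,th [-36.4  11.6   4. ] F [0.1 0.8 1.7] J [ 70.   1. -14. 104.  -8.  65.  19.] w 0.0871
(-130, 0, 200, 0, 25, -43.6) w [-11.8   7.6 -35. ] t [ 378.9 -115.     7.1]
```

```bash
R='python3 -c "from h import *; where(); step(-130,0,200,0,25,PI)"'
python3 -m creep '[{"wx":-2,"wy":1,"wz":-6,"tx":38,"ty":-12,"tz":1,"gripper":1},{"wx":-4,"wy":3,"wz":-13,"tx":76,"ty":-23,"tz":1,"gripper":1},{"wx":-6,"wy":4,"wz":-20,"tx":114,"ty":-35,"tz":2,"gripper":1},{"wx":-8,"wy":5,"wz":-26,"tx":152,"ty":-46,"tz":3,"gripper":1},{"wx":-10,"wy":6,"wz":-32,"tx":190,"ty":-58,"tz":3,"gripper":1}]'; eval $R
```

```text
time_s: 1.83
tool_pos: [0.4014, -0.2786, 0.2211]
tool_rot: [157.0, 0.0, 82.4]
force: [0.8, -0.3, 0.1]
grip_width: 0.0868
grasp_force: 0.0
t 1.8333 TCP [-157.2 -187.5  221.1] PI [-197.3 -185.1  204.1] LC [-103.5 -190.8  243.9] psi,th [-3.5 23.  -0. ] F [ 0.8 -0.3  0.1] J [ 62. -16. -18. 121. -22.  57.  46.] w 0.0868
(-130, 0, 200, 0, 25, -43.6) w [-2.   1.4 -3.2] t [191.2  49.9  23.9]
```

Run:
```python
from h import *
where()
im,_=optics.read_camera('top'); cv2.imwrite('pics/t1.png',im[100:400,150:640,::-1])
```

```text
t 1.8333 TCP [-157.2 -187.5  221.1] PI [-197.3 -185.1  204.1] LC [-103.5 -190.8  243.9] psi,th [-3.5 23.  -0. ] F [ 0.8 -0.3  0.1] J [ 62. -16. -18. 121. -22.  57.  46.] w 0.0868
```

```bash
R='python3 -c "from h import *; where(); step(-115,0,200,0,25,PI); step(-107,0,112,0,25,PI)"'
python3 -m creep '[{"wx":-2,"wy":1,"wz":-3,"tx":38,"ty":13,"tz":5,"gripper":1},{"wx":-2,"wy":1,"wz":-3,"tx":76,"ty":26,"tz":10,"gripper":1},{"wx":-2,"wy":1,"wz":-3,"tx":114,"ty":40,"tz":15,"gripper":1},{"wx":-2,"wy":1,"wz":-3,"tx":152,"ty":52,"tz":20,"gripper":1},{"wx":-2,"wy":1,"wz":-3,"tx":191,"ty":64,"tz":18,"gripper":1}]'; eval $R
```

```text
time_s: 2.3
tool_pos: [0.4916, -0.1212, 0.2246]
tool_rot: [155.4, 0.1, 85.2]
force: [0.8, 0.1, 0.3]
grip_width: 0.0871
grasp_force: 0.0
t 2.3 TCP [-78.5 -24.1 224.6] PI [-118.1  -23.6  206.5] LC [-25.3 -24.7 249. ] psi,th [-0.7 24.6 -0.1] F [0.8 0.1 0.3] J [ 24. -17.  -9. 123.  -9.  50.  14.] w 0.0871
(-115, 0, 200, 0, 25, -43.6) w [-0.4  0.4 -0.6] t [24.2 -0.1  6.7]
(-107, 0, 112, 0, 25, -43.6) w [-0.4  0.4 -0.6] t [ 24.4 -29.5  90.1]
```

View pics/t1.png

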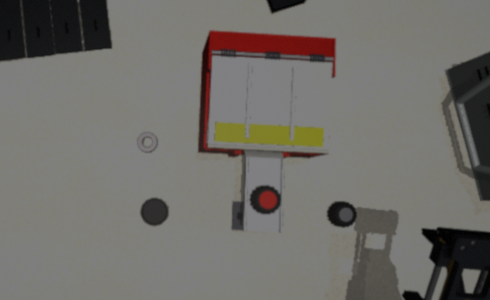

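```bash
R='python3 -c "from h import *; where(); step(-112,0,106,0,25,PI)"'
python3 -m creep '[{"wx":0,"wy":0,"wz":-1,"tx":24,"ty":-4,"tz":8,"gripper":1},{"wx":0,"wy":0,"wz":-1,"tx":24,"ty":-10,"tz":25,"gripper":1},{"wx":0,"wy":0,"wz":-1,"tx":24,"ty":-18,"tz":50,"gripper":1},{"wx":0,"wy":0,"wz":-1,"tx":24,"ty":-18,"tz":50,"gripper":1}]'; eval $R
```

```text
time_s: 2.63
tool_pos: [0.4948, -0.0975, 0.167]
tool_rot: [155.9, 0.5, 86.3]
force: [-1.1, -0.7, -0.6]
grip_width: 0.0869
grasp_force: 0.0
t 2.6333 TCP [-77.   -0.2 167. ] PI [-116.8   -0.7  149.2] LC [-23.6   0.4 191. ] psi,th [ 0.6 24.1 -0.6] F [-1.1 -0.7 -0.6] J [ 20. -15. -10. 127.  -7.  43.  11.] w 0.0869
(-112, 0, 106, 0, 25, -43.6) w [-0.9  0.3  0.6] t [  0.6 -13.3  40.7]
```

```bash
R='python3 -c "from h import *; where(); step(-67,0,106,0,25,PI)"'
python3 -m creep '[{"wx":-1,"wy":0,"wz":0,"tx":1,"ty":-6,"tz":20,"gripper":1},{"wx":-1,"wy":0,"wz":0,"tx":1,"ty":-13,"tz":41,"gripper":1},{"wx":-1,"wy":0,"wz":0,"tx":1,"ty":-13,"tz":41,"gripper":1}]'; eval $R
python3 - <<'E'
from h import *
im,_=optics.read_camera('side'); cv2.imwrite('pics/s1.png',cv2.resize(im[120:320,220:520,::-1],None,fx=2.6,fy=2.6))
E
```

```text
time_s: 2.88
tool_pos: [0.5003, -0.0987, 0.1257]
tool_rot: [154.8, 0.5, 86.2]
force: [-1.2, 0.2, -0.4]
grip_width: 0.0872
grasp_force: 0.0
t 2.8833 TCP [-71.4  -1.1 125.7] PI [-110.9   -1.4  107.1] LC [-18.5  -0.6 150.6] psi,th [ 0.5 25.2 -0.5] F [-1.2  0.2 -0.4] J [ 20. -12. -10. 130.  -7.  36.  12.] w 0.0872
(-67, 0, 106, 0, 25, -43.6) w [0.2 0.3 0.4] t [ 0.9 39.2 19.9]
```

View pics/s1.png

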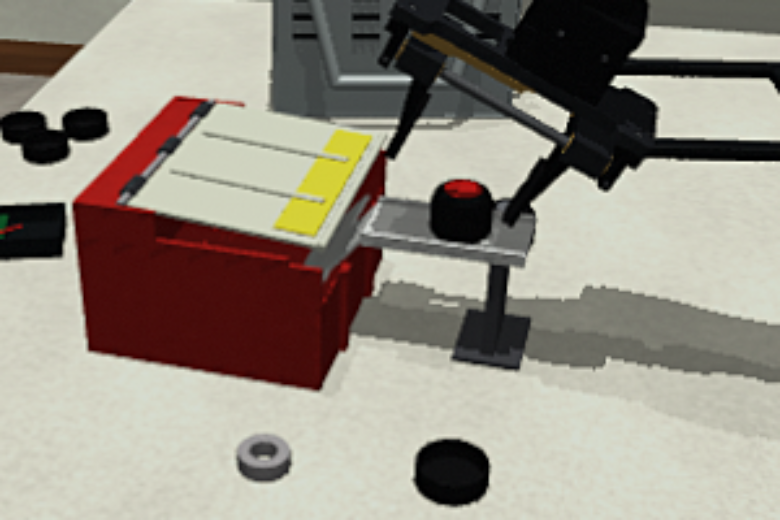

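```bash
R='python3 -c "from h import *; where(); step(-67,0,106,0,25,PI)"'
python3 -m creep '[{"wx":0,"wy":0,"wz":0,"tx":0,"ty":5,"tz":2.5,"gripper":1},{"wx":0,"wy":0,"wz":0,"tx":0,"ty":9,"tz":4.5,"gripper":1},{"wx":0,"wy":0,"wz":0,"tx":0,"ty":13,"tz":6.5,"gripper":1},{"wx":0,"wy":0,"wz":0,"tx":0,"ty":17,"tz":8.5,"gripper":1},{"wx":0,"wy":0,"wz":0,"tx":0,"ty":21,"tz":10.5,"gripper":1}]'
python3 -m creep '[{"wx":0,"wy":0,"wz":0,"tx":0,"ty":5,"tz":2.5,"gripper":1},{"wx":0,"wy":0,"wz":0,"tx":0,"ty":9,"tz":4.5,"gripper":1},{"wx":0,"wy":0,"wz":0,"tx":0,"ty":13,"tz":6.5,"gripper":1},{"wx":0,"wy":0,"wz":0,"tx":0,"ty":16,"tz":8,"gripper":1},{"wx":0,"wy":0,"wz":0,"tx":0,"ty":18,"tz":9.2,"gripper":1}]'; eval $R
python3 - <<'E'
from h import *
for c in ('top','side'):
    for q in ('knob_center',):
        for r in nets.place_of(q,c)[:1]: print(c,q,np.round(B.T@(np.array(r['point'])-O)*1000,1),round(r['confidence'],2))
    im,_=optics.read_camera(c)
for c in ('top','side'):
    for r in nets.place_of('knob_center',c)[:1]: print(c,np.round(B.T@(np.array(r['point'])-O)*1000,1),round(r['confidence'],2))
E
```

```text
time_s: 3.35
tool_pos: [0.5274, -0.1005, 0.1298]
tool_rot: [154.3, 0.6, 86.2]
force: [-0.3, -1.2, 0.9]
grip_width: 0.0868
grasp_force: 0.3
time_s: 3.77
tool_pos: [0.547, -0.1017, 0.1283]
tool_rot: [154.4, 0.6, 86.2]
force: [-0.9, 0.3, 0.7]
grip_width: 0.0869
grasp_force: 0.3
t 3.7667 TCP [-24.6  -0.6 128.3] PI [-63.9  -1.  109.5] LC [ 2.820e+01 -1.000e-01  1.536e+02] psi,th [ 0.6 25.6 -0.6] F [-0.9  0.3  0.7] J [ 20.  -6. -11. 125.  -5.  35.   9.] w 0.0869
(-67, 0, 106, 0, 25, -43.6) w [0.6 0.4 0.5] t [ 0.7 -4.3  2.2]
top knob_center [-83.    2.2 106.3] 0.69
side knob_center [-82.1  -3.  106. ] 0.62
top [-46.   -0.3 106.8] 0.85
side [-43.   -4.2 104.1] 0.92
```

```bash
R='python3 -c "from h import *; where(); step(-25,54,104,0,25,LC)"'
python3 -m creep '[{"wx":0,"wy":0,"wz":0,"tx":0,"ty":-16,"tz":-7,"gripper":1},{"wx":0,"wy":0,"wz":0,"tx":0,"ty":-48,"tz":-22,"gripper":1},{"wx":0,"wy":0,"wz":0,"tx":18,"ty":-48,"tz":-22,"gripper":1},{"wx":0,"wy":0,"wz":0,"tx":54,"ty":-48,"tz":-22,"gripper":1},{"wx":0,"wy":0,"wz":0,"tx":54,"ty":-48,"tz":-22,"gripper":1}]'; eval $R
```

```text
time_s: 4.48
tool_pos: [0.4976, -0.0392, 0.1275]
tool_rot: [154.3, 0.6, 86.5]
force: [-0.4, 0.5, -0.0]
grip_width: 0.087
grasp_force: 0.0
t 4.4833 TCP [-78.3  58.1 127.5] PI [-117.6   57.5  108.6] LC [-25.6  59.  152.9] psi,th [ 0.9 25.7 -0.6] F [-0.4  0.5 -0. ] J [ 19. -14. -17. 132.  -5.  36.   1.] w 0.087
(-25, 54, 104, 0, 25, 58.5) w [0.7 0.2 0.8] t [ -3.6 -20.7  43.6]
```

```bash
R='python3 -c "from h import *; where(); step(16,54,104,0,25,LC)"'
python3 -m creep '[{"wx":0,"wy":0,"wz":1,"tx":-3,"ty":-3,"tz":16,"gripper":1},{"wx":0,"wy":0,"wz":1,"tx":-3,"ty":-10,"tz":32,"gripper":1},{"wx":0,"wy":0,"wz":1,"tx":-3,"ty":-15,"tz":46,"gripper":1},{"wx":0,"wy":0,"wz":1,"tx":-3,"ty":-15,"tz":46,"gripper":1}]'; eval $R
python3 - <<'E'
from h import *
im,_=optics.read_camera('side'); cv2.imwrite('pics/s2.png',cv2.resize(im[120:320,220:520,::-1],None,fx=2.6,fy=2.6))
E
```

```text
time_s: 4.82
tool_pos: [0.5013, -0.0479, 0.0758]
tool_rot: [154.7, 0.1, 85.3]
force: [-0.6, 0.2, 0.3]
grip_width: 0.087
grasp_force: 0.0
t 4.8167 TCP [-74.1  49.7  75.8] PI [-113.5   50.1   57.2] LC [-21.2  49.3 100.8] psi,th [-0.5 25.3 -0.1] F [-0.6  0.2  0.3] J [ 20.  -8. -18. 134.  -3.  28.  -1.] w 0.087
(16, 54, 104, 0, 25, 58.5) w [ 0.3  0.3 -0.5] t [ 4.6 35.  12.7]
```

View pics/s2.png

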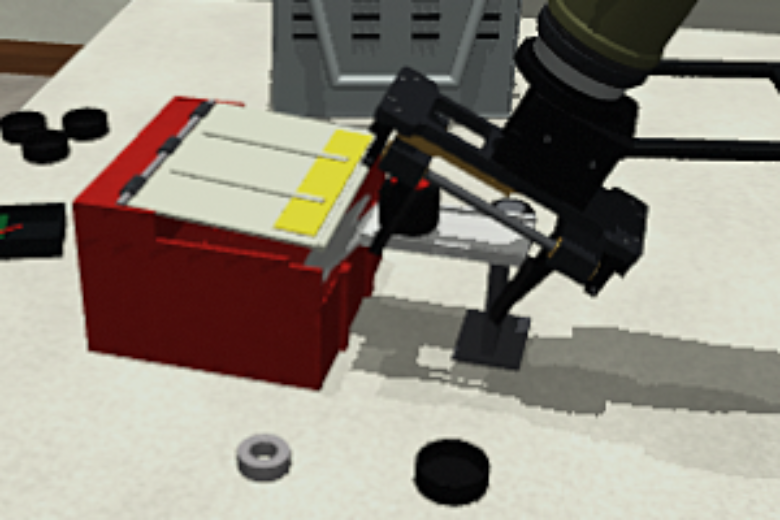

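```bash
R='python3 -c "from h import *; where(); step(16,50,152,0,25,LC)"'
python3 -m creep '[{"wx":0,"wy":0,"wz":0,"tx":0,"ty":7,"tz":3,"gripper":1},{"wx":0,"wy":0,"wz":0,"tx":1,"ty":14,"tz":6,"gripper":1},{"wx":0,"wy":0,"wz":0,"tx":2,"ty":21,"tz":10,"gripper":1},{"wx":0,"wy":0,"wz":0,"tx":2,"ty":28,"tz":13,"gripper":1},{"wx":0,"wy":0,"wz":0,"tx":2,"ty":34,"tz":16,"gripper":1}]'; eval $R
python3 - <<'E'
from h import *
im,_=optics.read_camera('side'); cv2.imwrite('pics/s3.png',cv2.resize(im[120:320,220:520,::-1],None,fx=2.6,fy=2.6))
E
```

```text
time_s: 5.28
tool_pos: [0.5321, -0.0486, 0.0725]
tool_rot: [155.7, 0.2, 85.3]
force: [-39.6, 4.9, 10.1]
grip_width: 0.0871
grasp_force: 18.3
t 5.2833 TCP [-43.3  51.2  72.5] PI [-83.   51.6  54.6] LC [10.  50.7 96.6] psi,th [-0.5 24.3 -0.2] F [-39.6   4.9  10.1] J [ 21.  -3. -19. 130.   1.  29.  -4.] w 0.0871
(16, 50, 152, 0, 25, 58.5) w [-0.7  0.4 -0.5] t [ -1.3  28.3 -47.3]
```

View pics/s3.png

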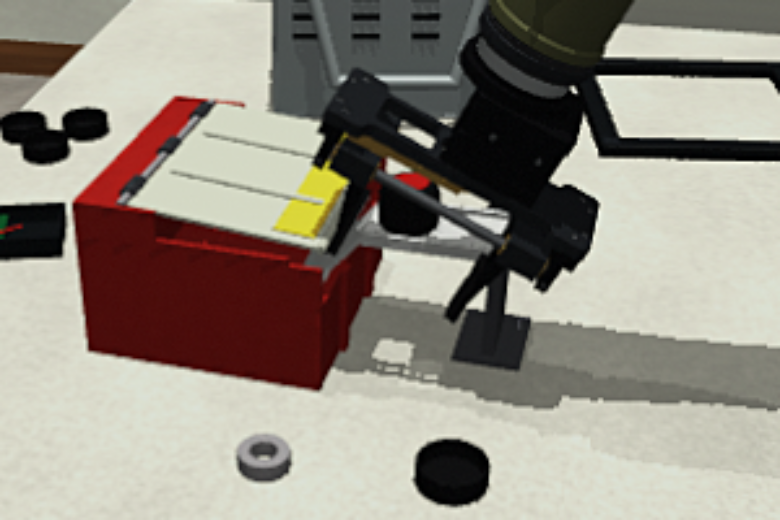

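The view shows the lifter finger pressed against the flap edge without lifting it. The fingers splay outward, so this tilt is too steep to hook under the bead. I'll back off and use a different orientation: fingers tilted sideways and forward from the right, which hooks better.

```bash
cat >> h.py <<'E'
def goal(x,y,z,psi,th,off,al=0):
    R=B@Ro.from_euler('z',psi,degrees=True).as_matrix()@Ro.from_euler('y',-th,degrees=True).as_matrix()@M@Ro.from_euler('y',al,degrees=True).as_matrix()
    return O+B@np.array([x,y,z])/1000-off/1000*R[:,1],R
def wh2(h=None):
    p,R,o=pose(); h=h if h else o['grip_width']*500+4.4; f=lambda s:np.round((B.T@(p+s/1000*R[:,1]-O))*1000,1)
    print('t',round(o['time_s'],2),'P',f(-h),'L',f(h),'a',np.round(B.T@R[:,2],2),'u',np.round(B.T@R[:,1],2),'F',np.round(o['force'],1),'J',np.round(o['qpos'],0),'w',round(o['grip_width'],4))
E
python3 -m creep '[{"wx":0,"wy":0,"wz":0,"tx":0,"ty":-9,"tz":-4,"gripper":1},{"wx":0,"wy":0,"wz":0,"tx":0,"ty":-40,"tz":-18,"gripper":1},{"wx":0,"wy":0,"wz":0,"tx":0,"ty":-40,"tz":-18,"gripper":1}]'
python3 -c "
from h import *
wh2(); step(-48,-20,220,-20,10,0,25); step(-25,-61,200,-40,-3,48,50)"
```

```text
time_s: 5.58
tool_pos: [0.4929, -0.0456, 0.0761]
tool_rot: [154.7, 0.2, 85.3]
force: [-1.1, 0.3, 0.2]
grip_width: 0.0874
grasp_force: 0.0
t 5.58 P [-126.1   51.9   55.6] L [-39.1  51.1  96.7] a [ 0.43 -0.01 -0.9 ] u [ 0.9  -0.01  0.43] F [-1.1  0.3  0.2] J [ 20.  -9. -18. 135.  -3.  29.  -1.] w 0.0874
(-48, -20, 220, -20, 10, 0, 25) w [10.8 18.9 21.5] t [ -71.6   93.4 -114.8]
(-25, -61, 200, -40, -3, 48, 50) w [ 8.3 39.5 47.9] t [ -81.8   73.6 -104.7]
```

```bash
R='python3 -c "from h import *; wh2(); step(-25,-61,200,-40,-3,48,50)"'
python3 -m creep '[{"wx":0,"wy":0,"wz":0,"tx":0,"ty":17,"tz":-36,"gripper":1},{"wx":0,"wy":0,"wz":0,"tx":0,"ty":34,"tz":-72,"gripper":1},{"wx":1,"wy":4,"wz":5,"tx":-10,"ty":50,"tz":-105,"gripper":1},{"wx":2,"wy":8,"wz":10,"tx":-35,"ty":55,"tz":-110,"gripper":1},{"wx":3,"wy":12,"wz":15,"tx":-65,"ty":60,"tz":-110,"gripper":1}]'; eval $R
```

```text
time_s: 6.0
tool_pos: [0.5025, -0.111, 0.2105]
tool_rot: [158.1, -17.0, 76.6]
force: [1.2, -0.5, -1.0]
grip_width: 0.0868
grasp_force: 0.0
t 6.0 P [-111.2   -0.8  193.4] L [-25.4 -25.4 227.6] a [ 0.41  0.21 -0.89] u [ 0.9  -0.26  0.36] F [ 1.2 -0.5 -1. ] J [ 20. -12.   3. 121. -24.  53.  17.] w 0.0868
(-25, -61, 200, -40, -3, 48, 50) w [ 6.2 27.1 33.3] t [-17.4   7.5   6.3]
```

```bash
R='python3 -c "from h import *; wh2(); step(-28,-61,101,-40,-3,48,50)"'
python3 -m creep '[{"wx":1,"wy":4,"wz":5,"tx":-5,"ty":2,"tz":1,"gripper":1},{"wx":2,"wy":8,"wz":10,"tx":-10,"ty":4,"tz":3,"gripper":1},{"wx":3,"wy":13,"wz":16,"tx":-14,"ty":6,"tz":4,"gripper":1},{"wx":4,"wy":18,"wz":22,"tx":-17,"ty":8,"tz":6,"gripper":1},{"wx":6,"wy":23,"wz":28,"tx":-17,"ty":8,"tz":6,"gripper":1}]'; eval $R
```

```text
time_s: 6.42
tool_pos: [0.5055, -0.1303, 0.1968]
tool_rot: [177.2, -44.1, 51.6]
force: [0.0, 0.9, -0.1]
grip_width: 0.0872
grasp_force: 0.0
t 6.42 P [-102.7   -3.8  195.2] L [-25.3 -60.5 198.5] a [ 0.43  0.55 -0.72] u [ 0.81 -0.59  0.03] F [ 0.   0.9 -0.1] J [ 26.   1.  15. 118. -49.  68.  24.] w 0.0872
(-28, -61, 101, -40, -3, 48, 50) w [0.6 5.9 6.2] t [-64.   -4.9  67.8]
```

```bash
R='python3 -c "from h import *; wh2(); step(-28,-61,101,-40,-3,48,50)"'
python3 -m creep '[{"wx":1,"wy":3,"wz":3,"tx":-16,"ty":-1,"tz":18,"gripper":1},{"wx":1,"wy":6,"wz":6,"tx":-32,"ty":-2,"tz":36,"gripper":1},{"wx":1,"wy":6,"wz":6,"tx":-48,"ty":-4,"tz":52,"gripper":1},{"wx":1,"wy":6,"wz":6,"tx":-63,"ty":-5,"tz":66,"gripper":1},{"wx":1,"wy":6,"wz":6,"tx":-63,"ty":-5,"tz":66,"gripper":1}]'; eval $R
python3 - <<'E'
from h import *
im,_=optics.read_camera('top'); cv2.imwrite('pics/t4.png',cv2.resize(im[190:350,330:530,::-1],None,fx=3.7,fy=3.7))
im,_=optics.read_camera('side'); cv2.imwrite('pics/s4.png',cv2.resize(im[120:280,240:460,::-1],None,fx=3.6,fy=3.6))
E
```

```text
time_s: 6.83
tool_pos: [0.5015, -0.1263, 0.1003]
tool_rot: [-174.7, -49.6, 42.5]
force: [-1.0, 0.5, -0.4]
grip_width: 0.0866
grasp_force: 0.0
t 6.83 P [-105.     1.7  103.2] L [-31.4 -58.7  97.5] a [ 0.45  0.61 -0.65] u [ 0.77 -0.63 -0.06] F [-1.   0.5 -0.4] J [ 28.  13.  16. 123. -61.  67.  37.] w 0.0866
(-28, -61, 101, -40, -3, 48, 50) w [-0.7  0.3  0.1] t [ 3.2  3.6 -1.5]
```

View pics/s4.png

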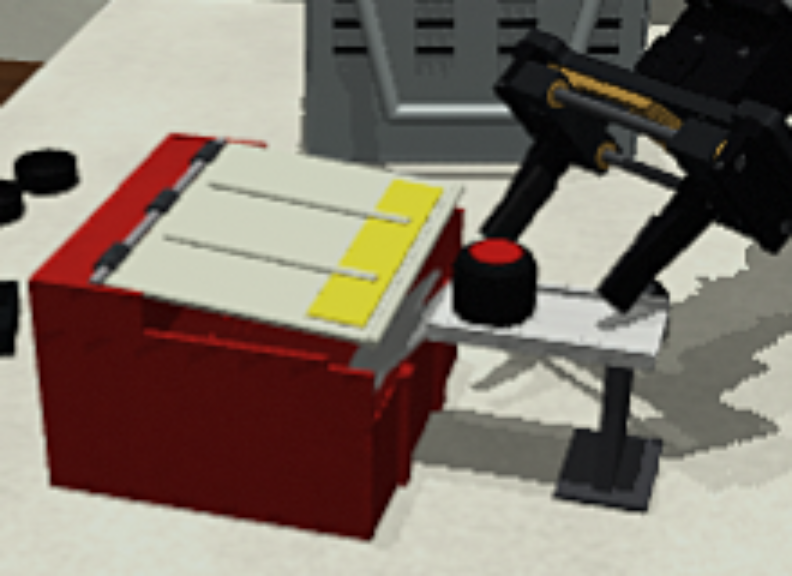

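```bash
R='python3 -c "from h import *; wh2(); step(10,-60,100,-40,-3,48,50); step(-66,1,106,-40,10,-48,50); step(-66,1,106,-40,20,-48,50)"'
python3 -m creep '[{"wx":0,"wy":0,"wz":0,"tx":5,"ty":8,"tz":3,"gripper":1},{"wx":0,"wy":0,"wz":0,"tx":9,"ty":15,"tz":6,"gripper":1},{"wx":0,"wy":0,"wz":0,"tx":13,"ty":21,"tz":9,"gripper":1},{"wx":0,"wy":0,"wz":0,"tx":17,"ty":26,"tz":12,"gripper":1},{"wx":0,"wy":0,"wz":0,"tx":17,"ty":26,"tz":12,"gripper":1}]'; eval $R
```

```text
time_s: 7.35
tool_pos: [0.5273, -0.1289, 0.1026]
tool_rot: [-174.2, -49.1, 42.5]
force: [-27.5, -2.0, -3.7]
grip_width: 0.087
grasp_force: 12.4
t 7.35 P [-79.5   0.9 105.7] L [ -5.2 -59.2  99.4] a [ 0.44  0.62 -0.65] u [ 0.78 -0.63 -0.07] F [-27.5  -2.   -3.7] J [ 27.  15.  16. 120. -61.  67.  34.] w 0.087
(10, -60, 100, -40, -3, 48, 50) w [-1.3  0.8  0.1] t [ 7.  12.1  7. ]
(-66, 1, 106, -40, 10, -48, 50) w [-9.7  0.7 -9.9] t [14.4  9.1 -2.2]
(-66, 1, 106, -40, 20, -48, 50) w [-16.2   0.6 -17.5] t [20.5  6.4 -7.4]
```

```bash
python3 -m creep '[{"wx":0,"wy":0,"wz":0,"tx":-3,"ty":-5,"tz":-3,"gripper":1},{"wx":0,"wy":0,"wz":0,"tx":-3,"ty":-5,"tz":-3,"gripper":1}]'
python3 - <<'E'
from h import *
wh2()
a=cv2.imread('pics/t4.png')
im,d=optics.read_camera('wrist'); cv2.imwrite('pics/w5.png',np.hstack([cv2.resize(a,(400,320)),cv2.resize(im[:,:,::-1],(400,320))]))
im,X=cloud('top'); P=(X-O)@B*1000
# finger/gripper points vs height
p,R,o=pose()
T=(X-p)@R*1000
m=(T[...,2]>-70)&(T[...,2]<5)&(abs(T[...,0])<14)&(abs(T[...,1])<85)&(np.dot(X,[0,0,1])>.1)&(im.max(-1)<70)
for z0 in range(-70,5,10):
    q=T[m&(T[...,2]>=z0)&(T[...,2]<z0+10)]
    for s in (1,-1):
        k=q[q[:,1]*s>0]
        if len(k): print(z0,s,len(k),'y',np.round(np.percentile(k[:,1],[2,50,98]),0),'x',np.round(np.percentile(k[:,0],[2,98]),0))
E
```

```text
time_s: 7.52
tool_pos: [0.5265, -0.1288, 0.1069]
tool_rot: [-174.9, -49.6, 42.8]
force: [-11.4, 0.4, -1.7]
grip_width: 0.0871
grasp_force: 5.8
t 7.52 P [-80.2   1.1 109.6] L [ -6.1 -59.4 104.1] a [ 0.45  0.61 -0.65] u [ 0.77 -0.63 -0.06] F [-11.4   0.4  -1.7] J [ 27.  15.  16. 120. -61.  67.  35.] w 0.0871
-70 1 42 y [48. 49. 58.] x [-8. 13.]
-70 -1 1 y [-60. -60. -60.] x [13. 13.]
-60 1 72 y [45. 49. 58.] x [-9. 12.]
-60 -1 54 y [-61. -56. -49.] x [ 2. 13.]
-50 1 94 y [42. 46. 56.] x [-8. 12.]
-50 -1 67 y [-59. -52. -44.] x [-8. 14.]
-40 1 67 y [42. 45. 53.] x [-9. 13.]
-40 -1 48 y [-56. -52. -45.] x [-4. 12.]
-30 1 69 y [42. 44. 51.] x [-9. 12.]
-30 -1 41 y [-54. -50. -45.] x [-6. 13.]
-20 1 49 y [41. 43. 50.] x [-6. 13.]
-20 -1 43 y [-52. -51. -45.] x [-10.  14.]
-10 1 30 y [41. 42. 46.] x [-9. 12.]
-10 -1 52 y [-52. -49. -15.] x [-10.  14.]
0 1 1 y [43. 43. 43.] x [-3. -3.]
0 -1 3 y [-48. -46. -36.] x [ 8. 13.]
```

View pics/w5.png

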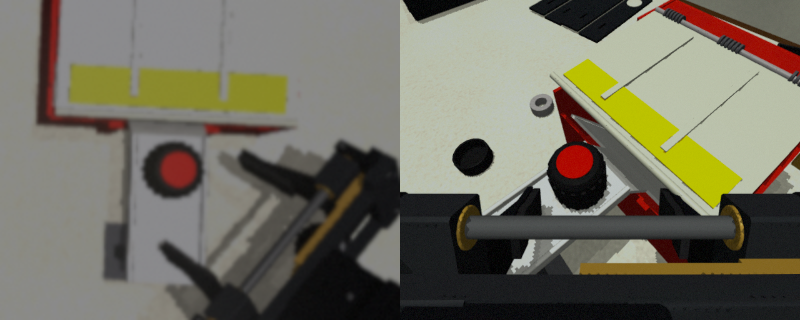

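```bash
python3 -c "
from h import *
wh2(); step(-78,1,107,-40,10,-48,50); step(-76,1,107,-40,20,-48,50)"
```

```text
t 7.62 P [-80.2   1.  109.6] L [ -6.  -59.4 104.1] a [ 0.45  0.61 -0.65] u [ 0.77 -0.63 -0.06] F [-12.3  -0.3  -2.6] J [ 27.  15.  16. 120. -61.  67.  35.] w 0.087
(-78, 1, 107, -40, 10, -48, 50) w [-9.2  0.3 -9.6] t [ 7.   0.7 -5.1]
(-76, 1, 107, -40, 20, -48, 50) w [-15.7   0.2 -17.3] t [13.9 -0.4 -9.3]
```

```bash
python3 -m creep '[{"wx":-3,"wy":0,"wz":-3,"tx":2,"ty":0,"tz":-2,"gripper":1},{"wx":-6,"wy":0,"wz":-6,"tx":4,"ty":0,"tz":-3,"gripper":1},{"wx":-9,"wy":0,"wz":-9.5,"tx":7,"ty":0,"tz":-5,"gripper":1},{"wx":-12,"wy":0,"wz":-13,"tx":10,"ty":0,"tz":-7,"gripper":1},{"wx":-12,"wy":0,"wz":-13,"tx":10,"ty":0,"tz":-7,"gripper":1}]'
python3 - <<'E'
from h import *
wh2()
im,X=cloud('top'); h=cv2.cvtColor(im,cv2.COLOR_RGB2HSV); P=(X-O)@B*1000
m=(h[...,0]>20)&(h[...,0]<35)&(h[...,1]>120)&(abs(P[...,1])<100)&(P[...,0]>-20)&(P[...,0]<80)&(P[...,2]>80)
print('yellow',np.round(np.median(P[m],0),1))
im,_=optics.read_camera('side'); cv2.imwrite('pics/s6.png',cv2.resize(im[120:280,240:460,::-1],None,fx=3.6,fy=3.6))
step(-74,1,107,-40,20,-48,50)
E
```

```text
time_s: 8.03
tool_pos: [0.5304, -0.128, 0.1215]
tool_rot: [157.7, -47.8, 62.7]
force: [-2.7, 1.7, -2.2]
grip_width: 0.087
grasp_force: 1.6
t 8.03 P [-74.7   1.8 109.3] L [ -3.9 -57.9 133.8] a [ 0.62  0.48 -0.62] u [ 0.74 -0.62  0.26] F [-2.7  1.7 -2.2] J [ 27.   6.  14. 130. -70.  55.  53.] w 0.087
yellow [2.02e+01 1.00e-01 1.48e+02]
(-74, 1, 107, -40, 20, -48, 50) w [-3.5  0.  -4.2] t [ 1.7 -0.2 -1.5]
```

View pics/s6.png

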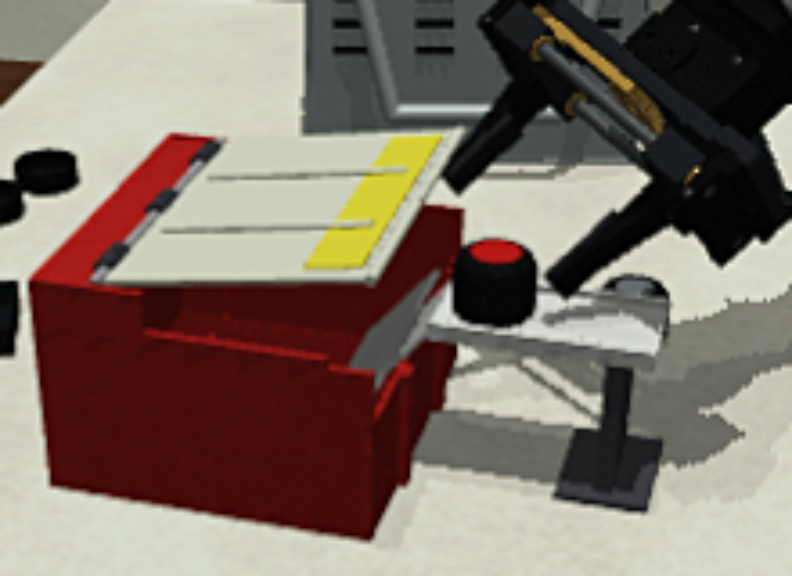

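The flap edge is up about 35 mm, and the knob stands free at (495,280) with the pusher behind it at (560,285). Now I'll push.

```bash
cat > chk.py <<'E'
from h import *
wh2()
im,X=cloud('top'); h=cv2.cvtColor(im,cv2.COLOR_RGB2HSV); P=(X-O)@B*1000
m=(h[...,0]>20)&(h[...,0]<35)&(h[...,1]>120)&(abs(P[...,1])<100)&(P[...,0]>-20)&(P[...,0]<90)&(P[...,2]>80)
print('yellow',np.round(np.median(P[m],0),1))
im,X=cloud('side'); h=cv2.cvtColor(im,cv2.COLOR_RGB2HSV); P=(X-O)@B*1000
m=((h[...,0]<8)|(h[...,0]>172))&(h[...,1]>120)&(abs(P[...,1])<30)&(P[...,0]<60)&(P[...,0]>-100)&(P[...,2]>117)&(P[...,2]<130)
print('dot',m.sum(),np.round(np.median(P[m],0),1) if m.any() else '')
for r in nets.place_of('knob_center','side')[:1]: print('knob side',np.round(B.T@(np.array(r['point'])-O)*1000,1),round(r['confidence'],2))
p,R,o=pose(); print('ex,ey,ez in tool\n',np.round((R.T@B).T,2))
E
python3 -m creep '[{"wx":0,"wy":0,"wz":0,"tx":2,"ty":5,"tz":3,"gripper":1},{"wx":0,"wy":0,"wz":0,"tx":4,"ty":10,"tz":6,"gripper":1},{"wx":0,"wy":0,"wz":0,"tx":6,"ty":14,"tz":9,"gripper":1},{"wx":0,"wy":0,"wz":0,"tx":7.5,"ty":19,"tz":11.5,"gripper":1},{"wx":0,"wy":0,"wz":0,"tx":9,"ty":23,"tz":14,"gripper":1}]'; python3 chk.py
```

```text
time_s: 8.55
tool_pos: [0.5549, -0.1329, 0.1214]
tool_rot: [158.7, -47.8, 62.0]
force: [-18.0, 0.5, 2.9]
grip_width: 0.0869
grasp_force: 6.9
t 8.55 P [-50.1  -1.4 109.7] L [ 21.  -61.1 133.1] a [ 0.61  0.48 -0.63] u [ 0.74 -0.62  0.24] F [-18.    0.5   2.9] J [ 26.   8.  14. 127. -70.  55.  51.] w 0.0869
yellow [ 24.8   0.3 166.4]
dot 92 [-20.2  -4.7 124.3]
knob side [-23.8  -5.9 107.7] 0.95
ex,ey,ez in tool
 [[ 0.27  0.74  0.62]
 [ 0.61 -0.62  0.48]
 [ 0.74  0.25 -0.62]]
```

```bash
python3 -m creep '[{"wx":0,"wy":0,"wz":0,"tx":3,"ty":2,"tz":-1,"gripper":1},{"wx":0,"wy":0,"wz":0,"tx":4,"ty":5,"tz":1,"gripper":1},{"wx":0,"wy":0,"wz":0,"tx":6,"ty":9,"tz":3.5,"gripper":1},{"wx":0,"wy":0,"wz":0,"tx":8,"ty":13,"tz":6,"gripper":1},{"wx":0,"wy":0,"wz":0,"tx":8,"ty":13,"tz":6,"gripper":1}]'; python3 chk.py
```

```text
time_s: 9.12
tool_pos: [0.5749, -0.1367, 0.1304]
tool_rot: [158.0, -47.8, 62.3]
force: [-8.2, -2.2, 0.9]
grip_width: 0.087
grasp_force: 6.5
t 9.12 P [-29.7  -3.7 118.3] L [ 41.1 -63.6 142.4] a [ 0.62  0.48 -0.62] u [ 0.74 -0.63  0.25] F [-8.2 -2.2  0.9] J [ 26.   9.  13. 125. -71.  54.  49.] w 0.087
yellow [ 33.8   0.3 187.2]
dot 0 
knob side [23.7 -9.6 83.2] 0.92
ex,ey,ez in tool
 [[ 0.27  0.74  0.62]
 [ 0.62 -0.63  0.48]
 [ 0.74  0.25 -0.62]]
```

```bash
python3 -m creep '[{"wx":0,"wy":0,"wz":0,"tx":0,"ty":0,"tz":0,"gripper":1},{"wx":0,"wy":0,"wz":0,"tx":0,"ty":0,"tz":0,"gripper":1},{"wx":0,"wy":0,"wz":0,"tx":0,"ty":0,"tz":0,"gripper":1},{"wx":0,"wy":0,"wz":0,"tx":0,"ty":0,"tz":0,"gripper":1},{"wx":0,"wy":0,"wz":0,"tx":0,"ty":0,"tz":0,"gripper":1}]'; python3 chk.py
python3 - <<'E'
from h import *
im,_=optics.read_camera('side'); cv2.imwrite('pics/s7.png',cv2.resize(im[120:280,240:460,::-1],None,fx=3.6,fy=3.6))
E
```

```text
time_s: 9.68
tool_pos: [0.5746, -0.137, 0.1301]
tool_rot: [158.0, -47.8, 62.3]
force: [-6.4, -2.7, -0.2]
grip_width: 0.0867
grasp_force: 5.8
t 9.68 P [-29.8  -4.  118. ] L [ 40.7 -63.8 142.1] a [ 0.62  0.48 -0.62] u [ 0.74 -0.63  0.25] F [-6.4 -2.7 -0.2] J [ 26.   9.  13. 125. -71.  54.  49.] w 0.0867
yellow [ 33.5   0.5 186.7]
dot 0 
knob side [104.7  -5.1  26.8] 0.49
ex,ey,ez in tool
 [[ 0.27  0.74  0.62]
 [ 0.62 -0.63  0.48]
 [ 0.74  0.25 -0.62]]
```

View pics/s7.png

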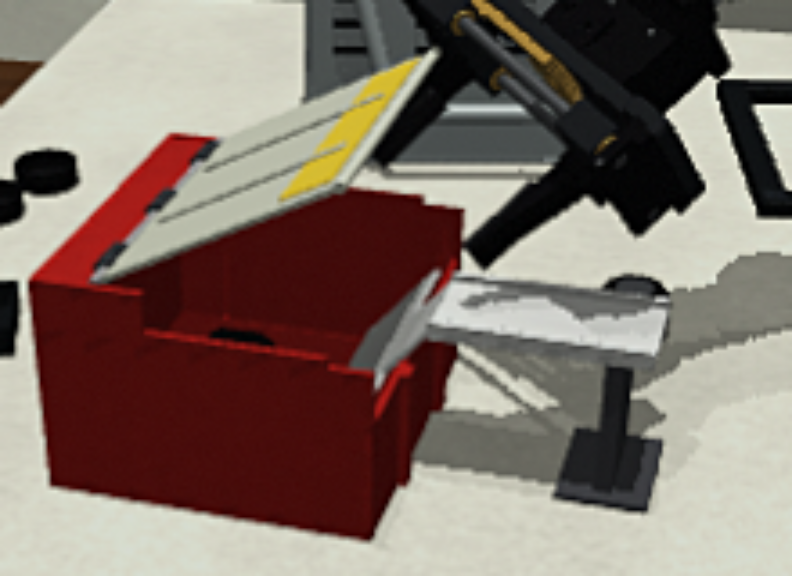

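The knob is lying in the box at about (240,335). I'll withdraw straight back so the flap closes.

```bash
python3 -m creep '[{"wx":0,"wy":0,"wz":0,"tx":-4,"ty":-11,"tz":-9,"gripper":1},{"wx":0,"wy":0,"wz":0,"tx":-8,"ty":-22,"tz":-18,"gripper":1},{"wx":0,"wy":0,"wz":0,"tx":-12,"ty":-33,"tz":-28,"gripper":1},{"wx":0,"wy":0,"wz":0,"tx":-16,"ty":-44,"tz":-37,"gripper":1},{"wx":0,"wy":0,"wz":0,"tx":-21,"ty":-58,"tz":-48,"gripper":1}]'
python3 -m creep '[{"wx":0,"wy":0,"wz":0,"tx":18,"ty":4,"tz":-18,"gripper":1},{"wx":0,"wy":0,"wz":0,"tx":36,"ty":9,"tz":-36,"gripper":1},{"wx":0,"wy":0,"wz":0,"tx":36,"ty":9,"tz":-36,"gripper":1},{"wx":0,"wy":0,"wz":0,"tx":36,"ty":9,"tz":-36,"gripper":1},{"wx":0,"wy":0,"wz":0,"tx":36,"ty":9,"tz":-36,"gripper":1}]'
python3 chk.py
python3 - <<'E'
from h import *
im,_=optics.read_camera('side'); im2,_=optics.read_camera('top'); cv2.imwrite('pics/s8.png',np.hstack([cv2.resize(im[120:320,220:460,::-1],(400,333)),cv2.resize(im2[190:390,280:520,::-1],(400,333))]))
E
```

```text
time_s: 10.3
tool_pos: [0.4972, -0.13, 0.1309]
tool_rot: [157.8, -47.8, 62.6]
force: [0.6, -0.6, 0.2]
grip_width: 0.0871
grasp_force: 0.0
time_s: 10.72
tool_pos: [0.4907, -0.1298, 0.1815]
tool_rot: [157.8, -47.8, 62.5]
force: [0.1, 0.0, -0.2]
grip_width: 0.087
grasp_force: 0.0
t 10.72 P [-114.2   -2.8  169.3] L [-43.4 -62.6 193.6] a [ 0.62  0.48 -0.62] u [ 0.74 -0.62  0.25] F [ 0.1  0.  -0.2] J [ 29.  -4.  16. 131. -61.  60.  43.] w 0.087
yellow [ 18.8  -0.4 119. ]
dot 0 
knob side [-15.7  -0.1  92. ] 0.65
ex,ey,ez in tool
 [[ 0.27  0.74  0.62]
 [ 0.62 -0.62  0.48]
 [ 0.74  0.25 -0.62]]
```

View pics/s8.png

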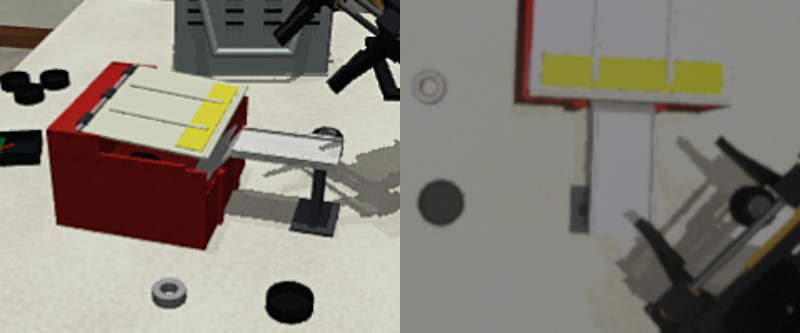

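The flap is closed, the shelf is empty, the knob is in the box, the other parts haven't moved and the robot is clear of everything. Handing in.

```bash
python3 -c "
from cell import env
print(env.sign_off())"
```

```text
the job is handed in; nothing more can be done
None
```

The rejected knob is in the box, the flap has closed, and the good knob, end cap and bearing look undisturbed, after about 11 s; the knob was first slid about 37 mm up the shelf with the flap still shut (the fingers can't span edge to knob), and failed lift attempts pushed the fingertip against the flap edge with about 40 N and then 28 N.

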